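# Refit the volume knob of the paging console

### The job

The volume knob of the paging console was pulled off so the desk could be cleaned. Put it back on its D-shaft, flat to flat, and push it down until it snaps fully home against the flange; then turn it clockwise (seen from above) all the way to its stop and let go. Leave everything else on the desk where it is.

Things in the scene. Friction and masses are not known exactly. Their poses are not given: they have to be found in the camera images.
- knob_grip (a point): Loose black plastic knob (90 g), standing bore-down on the desk: round body 62 across, 28 high; on it a straight bar to grip, 20 wide, from 28 to 58 above the underside, from its square tail 30 behind the axis to a nose 36 ahead of it (narrowing from 18 on; white line on top). Point: on the axis, half-way up the bar, 43 above the underside. x to the nose, y across the bar, z up.
- knob_bore (a point): Centre of the knob's underside, at the mouth of its D-bore (same axes). Bore 23.6 across, flat 5.8 from the axis on the nose side (+x), 25 deep: play of 0.8 all round on the shaft. Only a lip 8 high at the mouth is D-shaped; above it the bore is wider and round.
- shaft_seat (a point): Foot of the bare steel D-shaft, on the top face (48 above the desk) of an aluminium flange 72 across; the underside of a seated knob rests here. Shaft upright, 22 tall, 22 across, one flat 5 from the axis; its top 3 mm taper. x points out of the flat (a black line on the flange, from there to the rim, marks that side), z up. A fitted knob's nose lies over that line; play in turning up to 0.2 rad.
- console: Paging console: grey box 140 x 150 x 44 high, fixed to the desk, shaft at the centre of its top; origin under its centre, x forward, z up. Two spring balls in the shaft's sides resist the knob's lip from about 16 to 4 mm short of home (10 to 15 N in all), then snap out above it and hold the knob down. White scale marks round the flange.
- shaft (a joint): Angle of shaft and flange, which turn together, stiffly (0.12 N m), and stay where left. Rad: 0 at the anticlockwise stop, growing clockwise seen from above, 2.0 at the clockwise stop, where the nose points at the one long, thick white mark (1 rad clockwise of the console's x). The other marks are short and thin. It starts between 0.6 and 1.4.
- spray_bottle: Bystander, to be left alone: white spray cleaner bottle, 210 tall, 84 across; origin under its centre
- pen_pot: Bystander, to be left alone: dark steel pen pot with pens, 76 across, 150 tall with the pens; origin under its centre
- mug: Bystander, to be left alone: white mug, 80 across, 95 tall; origin under its centre
- stapler: Bystander, to be left alone: black stapler, 145 x 38 x 50 tall; origin under its centre
- calculator: Bystander, to be left alone: grey desk calculator, 150 x 85 x 18; origin under its centre
- note_pad: Bystander, to be left alone: block of square note paper, 60 x 60 x 18; origin under its centre
- highlighter: Bystander, to be left alone: flat green and black highlighter lying down, 125 x 25 x 16; origin under it
- tape_dispenser: Bystander, to be left alone: black tape dispenser, 140 x 60 x 77 tall; origin under its centre
Not all that is in view belongs to the job. Leave any turquoise look-alike of the console alone.

How it is judged:
On the way, in this order (a step that is already met when the one before it is completed fails the run):
1. the knob is snapped home on the shaft (z of knob_grip in the frame of shaft_seat between 0.038 and 0.0455 m and horizontal distance between knob_grip and shaft_seat below 0.005 m and angle between knob_grip's own z axis and vertical below 0.08 rad and angle between the x axis of knob_grip and the x axis of shaft_seat, either way round below 0.35 rad), for 0.2 s.
2. the seated knob is turned to the clockwise stop (all of step 1 and value of joint shaft above 1.87 rad), for 0.2 s.
At the end, for the whole second after the job is handed in: The knob is fully home on the shaft (its underside within 2.5 mm of the flange, its axis within 5 mm of the shaft's, upright within 0.08 rad, bar in line with the flat within 0.35 rad), the shaft is within 0.15 rad of its clockwise stop (joint above 1.85), and the knob is at rest and released (all of step 1 and value of joint shaft above 1.85 rad and velocity of joint shaft between -0.05 and 0.05 rad/s); the robot touches nothing.
It fails at once if a bystander is shoved more than 40 mm or knocked over (distance of any of spray_bottle, pen_pot, mug, stapler, calculator, note_pad, highlighter, tape_dispenser from where it was at the start of the episode above 0.04 m or angle between any of spray_bottle, pen_pot, mug, stapler, calculator, note_pad, highlighter, tape_dispenser's own z axis and vertical above 0.5 rad).
It also fails if it takes over 54 s, if anything falls off the work surface, if the arm or the gripper's body presses on something with over 40 N, if the wrist force passes 120 N, or if a joint passes its speed limit or range.

### The arm

A 7-joint arm with a two-finger parallel gripper is mounted at the origin on the work surface. World frame = base frame: x ahead of the robot, y to its left, z up, the work surface at z = 0. Lengths are in m, angles in rad, forces in N, time in s.
With the tool pointing down it reaches from about 0.425 to 0.925 m from the base axis. Payload 6.8 kg.
Tool frame: the origin (TCP) lies between the finger pads; the fingertips stand 17 mm ahead of it and the grasp point (between the pads) lies 2 mm behind it; x points along the fingers, y is the direction in which the jaws open and shut, and the axes are right-handed (so a half turn about x gives the same grasp; the last joint's range is limited). The gripper opens to 85 mm and grips with 20 to 120 N. Pads are 22 mm wide; open, the fingers measure 114 mm over their backs; the gripper's body (76 mm by 85 mm) begins 54 mm behind the grasp point. The pads swing forward as they close: fully open they stand 13 mm farther back than shut.
Start: joints at [1.101, 0.477, 0.022, 1.555, -0.011, 1.109, -0.083], TCP at [0.239, -0.631, 0.223] pointing down, gripper open.
Joint ranges: [-2.96, 2.96], [-0.34, 2.1], [-1.41, 1.46], [0.24, 2.44], [-1.37, 4.51], [0.17, 1.92], [-2.96, 2.96]. Speed limits (rad/s): [2.39, 2.39, 3.14, 3.14, 3.14, 3.14, 3.14].

### API

Orientations are given as a rotation vector (axis times angle).
In Python, from bench import r gives the robot as it stands. The module is installed in compiled form; this text tells all that it offers.
- The arm moves only by the tool apply_moves, never from a script. Its argument "increments" is text: rows parted by semicolons, each of 7 numbers parted by spaces: the finger opening in mm, from 0 to 85.4, then the shift along the tool's x, y, z normalised to -1 to 1, where 1 is 100 cm, then the turn, a rotation vector about the tool's x, y, z normalised to -1 to 1, where 1 is 0.12 rad. In form: gripper x y z wx wy wz; .... A call has exactly 8 rows; each row shifts and turns the commanded pose from where the row before left it, along the tool's axes as they then stand; what a row does not reach is not made up. A row lasts 1/10 s, in which the tool goes at most 50 mm and 8.59 degrees, less where a joint would pass 70% of its speed; a pose out of reach is approached as far as the arm can. A call with a number of a shift or a turn outside -1 to 1 is refused whole. A call with a gripper value outside its range is refused whole. The fingers move at their own pace and stop on an object; "squeeze" is the grip in N (left out, the last holds). Time passes only in rows, so rows that do not move let the fingers close, or fill a call up. It gives the time, the measured TCP pose, the force and the opening at its end, in the units of the state.
- r.get_obs(): the state, without advancing time (a new reading comes with each control period).
- r.grab_frame(name): name is "scene" or "top" or "wrist"; returns a dict with "color" (480x640x3 uint8, blue, green, red), "fx", "fy", "cx", "cy" (pixels), "origin" and "orientation" of the camera in the world. Camera axes: x right, y up, looking along -z (the intrinsics and any distortion apply to the point x, -y, -z); pixel columns grow to the right and rows downward; lengths in m; the calibration is good to about 2 mm. A picture is of the moment at which its call begins. There is no depth.
- r.hand_in(): hands the job in, once; it reports no verdict.
The state is a dict: "clock": time; "joints": joint angles; "qvel": joint speeds; "tau": joint torques, N m; "tcp_pos": TCP position; "orientation": TCP orientation; "contact_force": force on the tool from outside, world axes, zero at the start; "moment": the same for the moment, N m; "grip_width": finger opening in m.
Only numpy, scipy, OpenCV 4.12 (cv2) and the standard library are available. Lean on these libraries where they do the work, as an engineer would, in place of code of your own. Each camera call takes 0.05 s, during which the arm holds its last target. There are 200 camera calls.

## Working session

There is one attempt and no reset: what is moved stays moved. The work goes in short steps, Python scripts to look and compute and a tool call to move; the robot and the scene stay as the last step left them, time stands still between calls to the robot, and variables do not carry over. Pictures are saved under pics/ and viewed, about 8 in all and at most 12, crops included, and the job is handed in when it is done.

Besides the shell and the picture viewer there is one more tool, called as name(argument=value, ...) on one line, values as JSON. apply_moves: Moves the arm, as the interface text tells. Scaled input: -1 to 1 covers 100 cm each way for a shift and 0.12 rad each way for a turn. Its arguments: {"type":"object","properties":{"increments":{"type":"string"},"squeeze":{"type":"number"}},"required":["increments"]}

```bash
mkdir -p pics; cat > h.py <<'E'
import numpy as np, cv2
from scipy.spatial.transform import Rotation as R
from bench import r
def rot(o):
    o=np.array(o,float)
    return o if o.shape==(3,3) else (R.from_rotvec(o).as_matrix() if o.size==3 else R.from_quat(o).as_matrix())
def grab(n,f):
    d=r.grab_frame(n); cv2.imwrite(f'pics/{f}.png',d['color'])
    np.savez(f'pics/{f}.npz',**d); return d
def ld(f): return np.load(f'pics/{f}.npz',allow_pickle=True)
def p2w(d,u,v,z):
    M=rot(d['orientation']); o=np.array(d['origin'])
    ray=M@np.array([(u-d['cx'])/d['fx'],-(v-d['cy'])/d['fy'],-1.])
    return o+ray*(z-o[2])/ray[2]
def w2p(d,p):
    c=rot(d['orientation']).T@(np.array(p)-np.array(d['origin']))
    return d['cx']+d['fx']*c[0]/-c[2], d['cy']-d['fy']*c[1]/-c[2]
def crop(f,u0,v0,u1,v1,s):
    i=cv2.imread(f'pics/{f}.png')[v0:v1,u0:u1]
    cv2.imwrite(f'pics/{f}_c{u0}.png',cv2.resize(i,None,fx=s,fy=s,interpolation=cv2.INTER_CUBIC))
E
python3 - <<'E'
from h import *
for n in('scene','top'):
    d=grab(n,n+'0'); print({k:v for k,v in d.items() if k!='color'})
print(r.get_obs())
E
```

```text
{'fx': 516.2701033698802, 'fy': 516.2701033698802, 'cx': 320.3336679941264, 'cy': 242.9671647657034, 'origin': array([ 1.54048746, -0.06017128,  0.95070705]), 'orientation': array([0.68579362, 0.65952008, 1.38846191])}
{'fx': 579.0966184178143, 'fy': 579.0966184178143, 'cx': 325.0925728136027, 'cy': 245.99071657800442, 'origin': array([ 0.40426113, -0.00589829,  1.47187944]), 'orientation': array([ 0.05395704, -0.06222857, -1.58330435])}
{'clock': 0.1, 'joints': array([ 1.10091278,  0.47773789,  0.0223677 ,  1.55636283, -0.01149043,
        1.109293  , -0.08310217]), 'qvel': array([ 0.00070853, -0.00162266,  0.00028014, -0.00136409, -0.0007659 ,
        0.0008355 , -0.00104494]), 'tau': array([ 4.38985808e-03, -5.97764075e+01,  1.61382135e+00, -2.81956100e+01,
        1.28454011e-02,  5.03221090e-03, -2.40253189e-05]), 'tcp_pos': array([ 0.23868657, -0.63079931,  0.2219054 ]), 'orientation': array([ 2.02439349,  0.37198666, -2.02529904]), 'contact_force': array([ 0.33000497,  0.23839337, -1.296134  ]), 'moment': array([0.02154641, 0.00225873, 0.03382167]), 'grip_width': 0.08530939921750776}
```

View pics/top0.png

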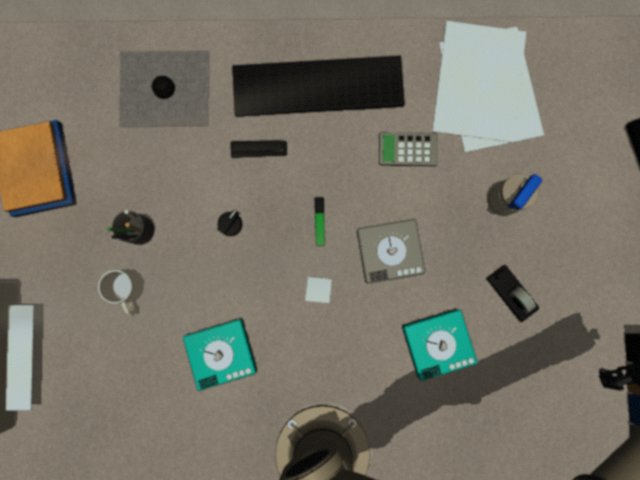

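View pics/scene0.png

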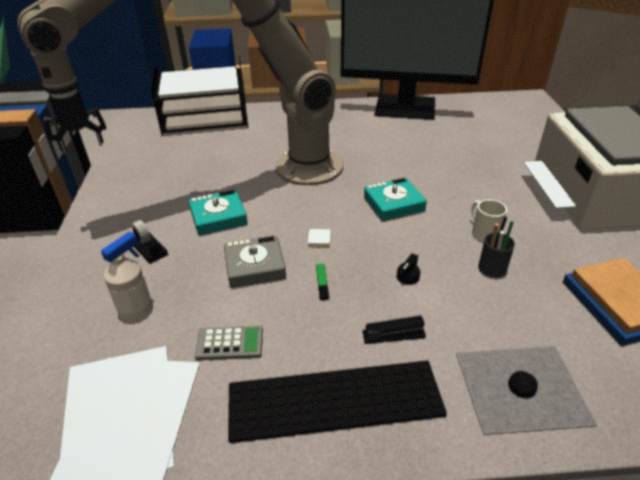

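Candidates for the knob are the black object with a bar and white line at top (230,223) and the round black thing on the mat at (163,87), which is a mouse. The first fits. The grey console is at (391,250); the turquoise boxes at (219,354) and (440,344) are look-alikes. I'll confirm with one enlarged crop.

```bash
python3 - <<'E'
from h import *
i=cv2.imread('pics/top0.png')
f=lambda a:cv2.resize(a,(400,400),interpolation=cv2.INTER_CUBIC)
cv2.imwrite('pics/c1.png',np.hstack([f(i[198:248,205:255]),f(i[210:290,351:431])]))
d=ld('top0')
print(p2w(d,230,223,.028),p2w(d,391,250,.048), p2w(d,236,213,.058))
E
```

```text
[0.57189463 0.22325365 0.028     ] [ 0.49748875 -0.17645376  0.048     ] [0.59293042 0.2037307  0.058     ]
```

View pics/c1.png

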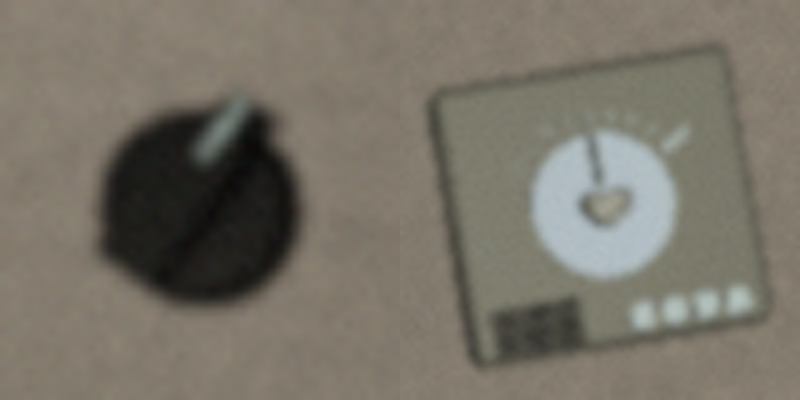

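```bash
cat >> h.py <<'E'
yaw=lambda v:np.arctan2(v[1],v[0])
def obs():
    o=r.get_obs(); M=rot(o['orientation'])
    print('t',round(o['clock'],2),'tcp',o['tcp_pos'].round(4),'x',M[:,0].round(3),'yawY',yaw(M[:,1]).round(3),'F',o['contact_force'].round(1),'M',o['moment'].round(2),'w',round(o['grip_width'],4),'q',o['joints'].round(2))
    return o,M
def go(p,yawY,M0=None,p0=None):
    "tool-axis shift (m) and turn rotvec (in 0.12 rad units) to reach p with tool down, y at yawY; turn is about tool x (down)"
    o=r.get_obs(); M=rot(o['orientation']) if M0 is None else M0; q=o['tcp_pos'] if p0 is None else p0
    y=np.array([np.cos(yawY),np.sin(yawY),0]); x=np.array([0,0,-1.]); T=np.c_[x,y,np.cross(x,y)]
    rv=R.from_matrix(M.T@T).as_rotvec()
    print('shift in current axes',(M.T@(np.array(p)-q)).round(4),'in final axes',(T.T@(np.array(p)-q)).round(4),'turn/0.12',(rv/.12).round(3))
E
python3 - <<'E'
from h import *
d=ld('top0')
a=p2w(d,230.4,218,.058);b=p2w(d,235.6,210.5,.058)
print('nose',a,b,yaw(b-a),'body',p2w(d,230.1,223.6,.02))
c=p2w(d,351+203/5-80+0,250,.048)
P=lambda u,v,z:p2w(d,351+(u-400)/5,210+v/5,z)
c=P(603,203,.048);print('flange',c,'line yaw',yaw(P(591,135,.048)-c),yaw(P(591,135,.048)-P(600,180,.048)),'thick mark',yaw(P(689,127,.044)-P(603,203,.044)))
e=P(722,45,.044)-P(432,92,.044);print('console x yaw',yaw(e)+np.pi/2)
for n,(u,v) in dict(bottle=(515,195),tape=(512,293),mug=(115,287),pot=(128,226),stap=(259,149),hl=(320,222),calc=(408,149),note=(318,290)).items(): print(n,p2w(d,u,v,.03)[:2].round(3))
obs()
y=yaw(b-a)+np.pi/2
for k in(0,np.pi): go([.572,.222,.22],y-k)
E
```

```text
nose [0.58074508 0.21749443 0.058     ] [0.59913017 0.20469976 0.058     ] -0.6079869245707323 body [0.57129991 0.22427366 0.02      ]
flange [ 0.49598703 -0.17790129  0.048     ] line yaw 0.15269950997792237 0.17542147494569948 thick mark -0.8632691672751195
console x yaw 0.14832144869215136
bottle [ 0.633 -0.494]
tape [ 0.388 -0.477]
mug [0.416 0.508]
pot [0.567 0.478]
stap [0.759 0.149]
hl [ 0.571 -0.002]
calc [ 0.754 -0.227]
note [0.402 0.005]
t 0.1 tcp [ 0.2387 -0.6308  0.2219] x [-0.001  0.002 -1.   ] yawY -1.209 F [ 0.3  0.2 -1.3] M [0.02 0.   0.03] w 0.0853 q [ 1.1   0.48  0.02  1.56 -0.01  1.11 -0.08]
shift in current axes [ 0.003  -0.6796 -0.6136] in final axes [ 0.0019  0.8904 -0.2135] turn/0.12 [-1.8099e+01 -1.4000e-02  9.0000e-03]
shift in current axes [ 0.003  -0.6796 -0.6136] in final axes [ 0.0019 -0.8904  0.2135] turn/0.12 [8.081e+00 8.000e-03 1.200e-02]
```

apply_moves(increments="85 0 -0.0283 -0.0256 0 0 0;85 0 -0.0283 -0.0256 0 0 0;85 0 -0.0283 -0.0256 0 0 0;85 0 -0.0283 -0.0256 0 0 0;85 0 -0.0283 -0.0256 0 0 0;85 0 -0.0283 -0.0256 0 0 0;85 0 -0.0283 -0.0256 0 0 0;85 0 -0.0283 -0.0256 0 0 0")

```text
clock: 0.9
tcp_pos: [0.3505, -0.3454, 0.2226]
orientation: [2.024, 0.37, -2.025]
contact_force: [-0.2, -0.0, 1.1]
grip_width: 0.0851
```

apply_moves(increments="85 0 -0.0283 -0.0256 0 0 0;85 0 -0.0283 -0.0256 0 0 0;85 0 -0.0283 -0.0256 0 0 0;85 0 -0.0283 -0.0256 0 0 0;85 0 -0.0283 -0.0256 0 0 0;85 0 -0.0283 -0.0256 0 0 0;85 0 -0.0283 -0.0256 0 0 0;85 0 -0.0283 -0.0256 0 0 0")

```text
clock: 1.7
tcp_pos: [0.4619, -0.0614, 0.2227]
orientation: [2.024, 0.37, -2.025]
contact_force: [0.1, -1.0, 0.4]
grip_width: 0.085
```

apply_moves(increments="85 0 -0.0283 -0.0256 0 0 0;85 0 -0.0283 -0.0256 0 0 0;85 0 -0.0283 -0.0256 0 0 0;85 0 -0.0283 -0.0256 0 0 0;85 0 -0.0283 -0.0256 0 0 0;85 0 -0.0283 -0.0256 0 0 0;85 0 -0.0283 -0.0256 0 0 0;85 0 -0.0283 -0.0256 0 0 0")

```text
clock: 2.5
tcp_pos: [0.5734, 0.2226, 0.2223]
orientation: [2.023, 0.369, -2.025]
contact_force: [0.0, 0.0, 0.5]
grip_width: 0.085
```

apply_moves(increments="85 0 0 0 -1 0 0;85 0 0 0 -1 0 0;85 0 0 0 -1 0 0;85 0 0 0 -1 0 0;85 0 0 0 -1 0 0;85 0 0 0 -1 0 0;85 0 0 0 -1 0 0;85 0 0 0 -1 0 0")

```text
clock: 3.3
tcp_pos: [0.5729, 0.2211, 0.2223]
orientation: [1.386, 1.084, -1.388]
contact_force: [-0.1, -0.3, 0.1]
grip_width: 0.085
```

apply_moves(increments="85 0 0 0 -1 0 0;85 0 0 0 -1 0 0;85 0 0 0 -1 0 0;85 0 0 0 -1 0 0;85 0 0 0 -1 0 0;85 0 0 0 -1 0 0;85 0 0 0 -1 0 0;85 0 0 0 -1 0 0")

```text
clock: 4.1
tcp_pos: [0.573, 0.221, 0.2223]
orientation: [0.667, 1.466, -0.668]
contact_force: [-0.5, -1.1, -0.6]
grip_width: 0.0846
```

```bash
python3 - <<'E'
from h import *
obs(); go([.572,.222,.2],.963)
d=grab('wrist','w1'); print(d['origin'],rot(d['orientation']).round(2),d['fx'])
print(w2p(d,[.572,.223,.028]))
E
```

```text
t 4.1 tcp [0.573  0.221  0.2223] x [-0.001 -0.    -1.   ] yawY 0.716 F [-0.5 -1.1 -0.6] M [-0.03  0.02 -0.04] w 0.0846 q [ 0.16  0.52 -0.88  1.66  0.43  1.16 -0.11]
shift in current axes [ 0.0223 -0.0001 -0.0014] in final axes [ 0.0223  0.0002 -0.0014] turn/0.12 [-2.061e+00 -2.000e-03  7.000e-03]
[0.52963378 0.27051779 0.37418591] [[ 0.75 -0.63 -0.17]
 [ 0.66  0.73  0.2 ]
 [-0.   -0.26  0.96]] 331.4385536433522
(np.float64(323.9667755799646), np.float64(215.6285881138061))
```

View pics/w1.png

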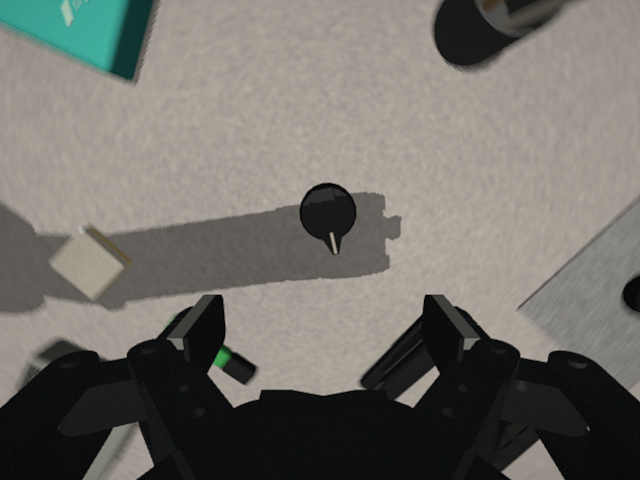

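The wrist view shows the knob body at about (328,212) with its white line from (332,233) to (336,254). The predicted axis pixel was (324,216), so the two agree.

```bash
python3 - <<'E'
from h import *
i=cv2.imread('pics/w1.png')
cv2.imwrite('pics/w1c.png',cv2.resize(np.clip(i[173:263,283:373].astype(float)*1.8,0,255).astype(np.uint8),(600,600),interpolation=cv2.INTER_CUBIC))
d=ld('w1')
a=p2w(d,332,233,.058);b=p2w(d,336,254,.058);print(a,b,yaw(b-a)); print([p2w(d,328,212,z) for z in(.014,.028)])
E
```

```text
[0.58560622 0.21929461 0.058     ] [0.60286566 0.20579301 0.058     ] -0.6638381134421069
[array([0.5743976 , 0.22702783, 0.014     ]), array([0.57265768, 0.22871823, 0.028     ])]
```

View pics/w1c.png

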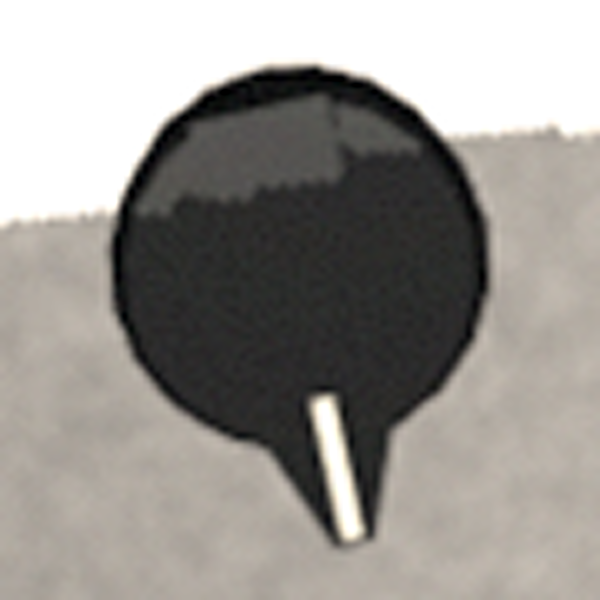

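```bash
python3 - <<'E'
from h import *
d=ld('w1')
a=p2w(d,331,232.25,.058);b=p2w(d,335.65,254,.058);y=yaw(b-a);print(a,b,y,np.linalg.norm(b-a))
t=p2w(d,335.8,254.8,.058);print('axis from tip',t-.036*np.array([np.cos(y),np.sin(y),0]),'body',p2w(d,328,211.3,.02),p2w(d,328,211.3,.028))
# fit both rims' silhouette: compare projection
for c in ([.574,.2275],[.575,.2255],[.573,.2255]):
    th=np.linspace(0,2*np.pi,120); pts=np.array([w2p(d,[c[0]+.031*np.cos(q),c[1]+.031*np.sin(q),z]) for q in th for z in(0,.028)])
    print(c,((pts.min(0)-[283,173])*6.667).round(),((pts.max(0)-[283,173])*6.667).round())
E
```

```text
[0.58436784 0.21921654 0.058     ] [0.60260255 0.20556365 0.058     ] -0.6426883350358517 0.02277951296088093
axis from tip [0.57445247 0.22661484 0.058     ] body [0.5731485  0.22832544 0.02      ] [0.57216563 0.22927844 0.028     ]
[0.574, 0.2275] [106.  58.] [497. 460.]
[0.575, 0.2255] [102.  71.] [493. 473.]
[0.573, 0.2255] [93. 63.] [484. 465.]
```

```bash
python3 - <<'E'
from h import *
go([.574,.227,.049],.936)
E
```

```text
shift in current axes [ 0.1732  0.005  -0.0039] in final axes [ 0.1732  0.0055 -0.0028] turn/0.12 [-1.79  -0.003  0.009]
```

apply_moves(increments="85 0 0 0 -0.9 0 0;85 0 0 0 -0.89 0 0;85 0.03 0.0055 -0.0028 0 0 0;85 0.03 0 0 0 0 0;85 0.03 0 0 0 0 0;85 0 0 0 0 0 0;85 0 0 0 0 0 0;85 0 0 0 0 0 0", squeeze=30)

```text
clock: 4.95
tcp_pos: [0.5751, 0.2282, 0.1346]
orientation: [0.507, 1.509, -0.504]
contact_force: [0.3, 0.2, 0.2]
grip_width: 0.085
```

```bash
python3 - <<'E'
from h import *
obs();d=grab('wrist','w2')
for z in(.028,.058): print(w2p(d,[.574,.227,z]))
i=d['color'][150:390,160:480]
cv2.imwrite('pics/w2c.png',cv2.resize(np.clip(i.astype(float)*1.8,0,255).astype(np.uint8),(800,600),interpolation=cv2.INTER_CUBIC))
E
```

```text
t 4.95 tcp [0.5751 0.2282 0.1346] x [ 0.002  0.001 -1.   ] yawY 0.925 F [0.3 0.2 0.2] M [ 0.07  0.03 -0.02] w 0.085 q [ 0.14  0.63 -0.87  1.73  0.55  1.04 -0.  ]
(np.float64(321.229025575006), np.float64(237.7905516626481))
(np.float64(321.104067236962), np.float64(248.1297574323325))
```

View pics/w2c.png

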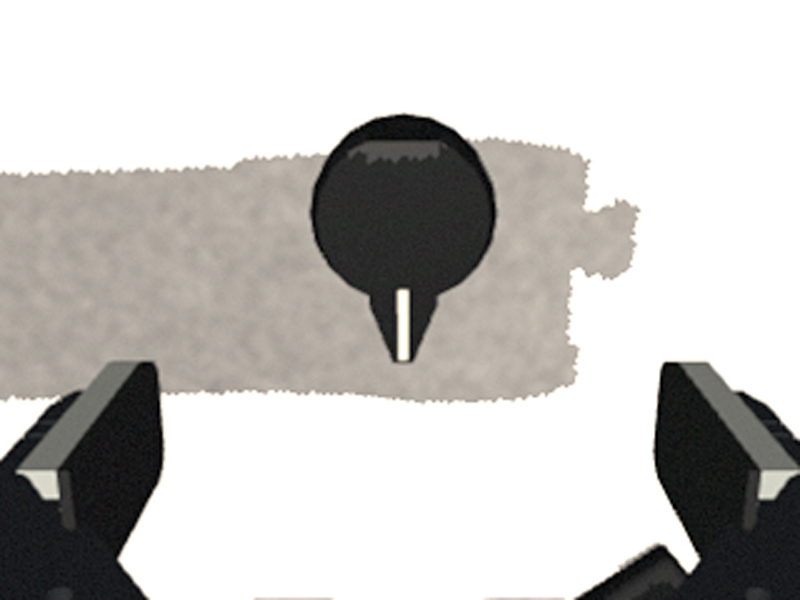

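The knob is aligned: its white line is vertical at crop x≈403 (px 321), centred between the fingers, with the nose tip at px row 294.4.

```bash
python3 - <<'E'
from h import *
d=ld('w2')
a=p2w(d,160+402/2.5,150+291/2.5,.058);b=p2w(d,160+403/2.5,150+361/2.5,.058);y=yaw(b-a)
print(y,b-.036*np.array([np.cos(y),np.sin(y),0]), 'top of body', p2w(d,160+403.5/2.5,150+205/2.5,.02))
c=b-.036*np.array([np.cos(y),np.sin(y),0]); th=np.linspace(0,6.28,200)
pts=np.array([w2p(d,[c[0]+.031*np.cos(q),c[1]+.031*np.sin(q),z]) for q in th for z in(0,.028)]);print(((pts.min(0)-[160,150])*2.5),((pts.max(0)-[160,150])*2.5))
go([c[0],c[1],.049],y+np.pi/2)
E
```

```text
-0.6329828185192108 [0.57368801 0.22672638 0.058     ] top of body [0.57176214 0.22883451 0.02      ]
[305.37521107 111.90848015] [498.17990689 309.81755303]
shift in current axes [ 0.0857 -0.0023 -0.0004] in final axes [ 0.0857 -0.0021 -0.0003] turn/0.12 [-0.105  0.011 -0.021]
```

apply_moves(increments="85 0.03 -0.002 0 -0.1 0 0;85 0.03 0 0 0 0 0;85 0.0257 0 0 0 0 0;85 0 0 0 0 0 0;85 0 0 0 0 0 0;20 0 0 0 0 0 0;10 0 0 0 0 0 0;5 0 0 0 0 0 0")

```text
clock: 5.8
tcp_pos: [0.5738, 0.2262, 0.0484]
orientation: [0.497, 1.512, -0.495]
contact_force: [0.2, -0.5, -0.7]
grip_width: 0.0434
```

apply_moves(increments="5 0 0 0 0 0 0;5 0 0 0 0 0 0;5 0 0 0 0 0 0;5 0 0 0 0 0 0;5 0 0 0 0 0 0;5 0 0 0 0 0 0;5 0 0 0 0 0 0;5 0 0 0 0 0 0", squeeze=80)

```text
clock: 6.6
tcp_pos: [0.5736, 0.2264, 0.0477]
orientation: [0.496, 1.512, -0.495]
contact_force: [1.2, 0.5, 4.9]
grip_width: 0.0152
```

```bash
python3 - <<'E'
from h import *
o,M=obs(); print('grasp TCP vs est. axis in tool axes', M.T@(np.array([.5737,.2267,.049])-o['tcp_pos']))
E
```

```text
t 6.6 tcp [0.5736 0.2264 0.0477] x [ 0.001  0.001 -1.   ] yawY 0.938 F [1.2 0.5 4.9] M [ 0.09 -0.11 -0.02] w 0.0152 q [ 0.09  0.73 -0.8   1.79  0.65  0.9  -0.06]
grasp TCP vs est. axis in tool axes [-1.28229431e-03  2.92344425e-04 -8.48370116e-05]
```

Width reads 15 mm against a 20 mm bar, so I'll lift and check from near.

apply_moves(increments="5 -0.01 0 0 0 0 0;5 -0.02 0 0 0 0 0;5 -0.03 0 0 0 0 0;5 -0.04 0 0 0 0 0;5 -0.04 0 0 0 0 0;5 -0.01 0 0 0 0 0;5 0 0 0 0 0 0;5 0 0 0 0 0 0")

```text
clock: 7.4
tcp_pos: [0.5724, 0.225, 0.1963]
orientation: [0.495, 1.514, -0.497]
contact_force: [-0.3, -0.2, -2.0]
grip_width: 0.0149
```

```bash
python3 - <<'E'
from h import *
obs();d=grab('wrist','w3')
i=d['color'][180:420,160:480]
cv2.imwrite('pics/w3c.png',cv2.resize(np.clip(i.astype(float)*1.8,0,255).astype(np.uint8),(800,600),interpolation=cv2.INTER_CUBIC))
E
```

```text
t 7.4 tcp [0.5724 0.225  0.1963] x [-0.001 -0.001 -1.   ] yawY 0.938 F [-0.3 -0.2 -2. ] M [-0.11  0.02  0.04] w 0.0149 q [ 0.17  0.57 -0.91  1.69  0.49  1.14  0.06]
```

View pics/w3c.png

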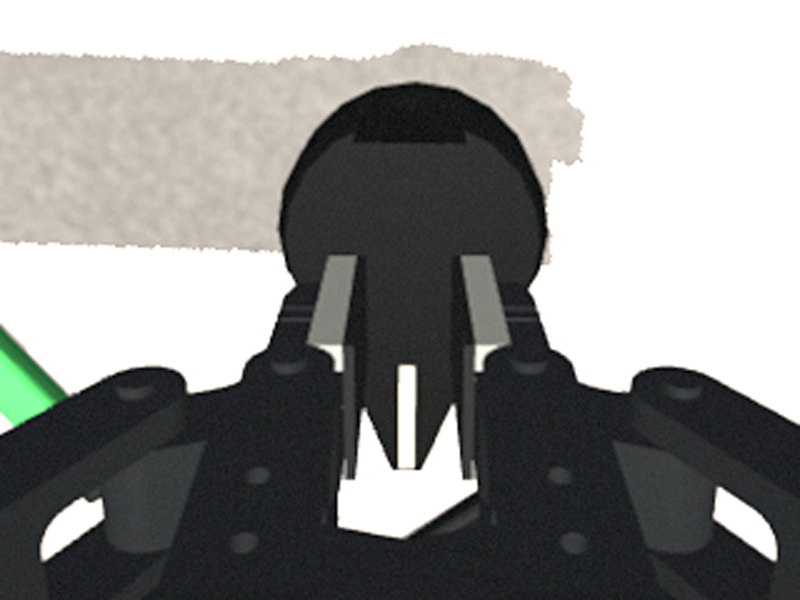

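```bash
python3 - <<'E'
from h import *
d=ld('w3'); o,M=obs(); p=o['tcp_pos']; n=M[:,2]*1.0
nose=np.array([np.cos(-.633),np.sin(-.633),0]); print('toolz vs nose',M[:,2]@nose)
th=np.linspace(0,6.28,200)
def K(dx,dy,h,yw):
    c=p+M[:,2]*dx*np.sign(M[:,2]@nose)+M[:,1]*dy; zb=p[2]-h; nn=np.array([np.cos(yw),np.sin(yw),0])
    f=lambda q:(np.array(w2p(d,q))-[160,180])*2.5
    rim=np.array([f([c[0]+.031*np.cos(q),c[1]+.031*np.sin(q),zb+z]) for q in th for z in(0,.028)])
    t=np.array([c[0],c[1],zb+.058])
    print(dx,dy,h,'tip',f(t+.036*nn),'lineback',f(t+.013*nn),'rim',rim.min(0),rim.max(0))
K(0,0,.049,-.633);K(0.002,0,.049,-.633);K(0,0,.0477,-.633);K(0,0.001,.0477,-.633)
b=p2w(d,160+405/2.5,180+468/2.5,p[2]-.0477+.058);a=p2w(d,160+407/2.5,180+365/2.5,p[2]-.0477+.058);print('yaw',yaw(b-a),np.linalg.norm(b-a), 'axis in tool',M.T@(b-.036*nose-p))
E
```

```text
t 7.45 tcp [0.5722 0.2249 0.1956] x [-0.002 -0.002 -1.   ] yawY 0.938 F [ 0.4  0.5 -2.1] M [0.   0.02 0.01] w 0.0154 q [ 0.17  0.57 -0.91  1.69  0.49  1.14  0.06]
toolz vs nose 0.9999995566768494
0 0 0.049 tip [408.18267421 461.79664318] lineback [408.30281078 357.89113082] rim [269.37713385  79.78731458] [547.65946773 363.87409388]
0.002 0 0.049 tip [408.17113745 470.47265693] lineback [408.29043936 367.23960658] rim [269.76259644  87.82410258] [547.25121233 371.5787465 ]
0 0 0.0477 tip [408.17605459 465.83643847] lineback [408.2968903  361.26153698] rim [268.42137376  80.69597922] [548.60842089 366.69141493]
0 0.001 0.0477 tip [413.22563294 465.84584355] lineback [413.54035516 361.27043427] rim [272.94210833  80.70110659] [553.13333304 366.69878604]
yaw -0.6498312215100257 0.022705684380170472 axis in tool [-0.01029877 -0.00065589  0.0004863 ]
```

The knob is held squarely (white line at crop x≈406, tip row 468). Next I'll move beside the shaft, 80 mm off on the nose side, so the wrist camera sees the flange past the knob.

```bash
python3 - <<'E'
from h import *
go([.575,-.166,.18],.155+np.pi/2)
E
```

```text
shift in current axes [ 0.0162 -0.3134  0.2336] in final axes [ 0.0156 -0.3866 -0.0575] turn/0.12 [-6.568 -0.016  0.018]
```

apply_moves(increments="5 0 0 0 -0.82 0 0;5 0 0 0 -0.82 0 0;5 0 0 0 -0.82 0 0;5 0 0 0 -0.82 0 0;5 0 0 0 -0.82 0 0;5 0 0 0 -0.82 0 0;5 0 0 0 -0.82 0 0;5 0 0 0 -0.82 0 0")

```text
clock: 8.25
tcp_pos: [0.5721, 0.2252, 0.1951]
orientation: [-0.125, 1.57, 0.124]
contact_force: [-0.3, 0.5, -1.8]
grip_width: 0.0157
```

apply_moves(increments="5 0 -0.04 -0.006 0 0 0;5 0 -0.04 -0.006 0 0 0;5 0 -0.04 -0.006 0 0 0;5 0 -0.04 -0.006 0 0 0;5 0 -0.04 -0.006 0 0 0;5 0 -0.04 -0.006 0 0 0;5 0 -0.04 -0.006 0 0 0;5 0 -0.04 -0.006 0 0 0")

```text
clock: 9.05
tcp_pos: [0.5734, -0.0996, 0.1953]
orientation: [-0.121, 1.57, 0.122]
contact_force: [0.0, -0.4, -0.5]
grip_width: 0.0153
```

apply_moves(increments="5 0.008 -0.03 -0.005 0 0 0;5 0.008 -0.02 -0.004 0 0 0;5 0 -0.016 0 0 0 0;5 0 0 0 0 0 0;5 0 0 0 0 0 0;5 0 0 0 0 0 0;5 0 0 0 0 0 0;5 0 0 0 0 0 0")

```text
clock: 9.85
tcp_pos: [0.5762, -0.1632, 0.1815]
orientation: [-0.123, 1.567, 0.122]
contact_force: [-0.1, 0.6, -0.9]
grip_width: 0.0155
```

```bash
python3 - <<'E'
from h import *
obs();d=grab('wrist','w4'); print(w2p(d,[.496,-.178,.048]))
i=d['color'][60:300,160:480]
cv2.imwrite('pics/w4c.png',cv2.resize(i,(800,600),interpolation=cv2.INTER_CUBIC))
E
```

```text
t 9.85 tcp [ 0.5762 -0.1632  0.1815] x [ 0. -0. -1.] yawY 1.727 F [-0.1  0.6 -0.9] M [ 0.    0.02 -0.01] w 0.0155 q [ 0.94  0.64 -1.1   1.73  0.62  1.16  1.39]
(np.float64(321.66006501285267), np.float64(134.10148668743307))
```

View pics/w4c.png

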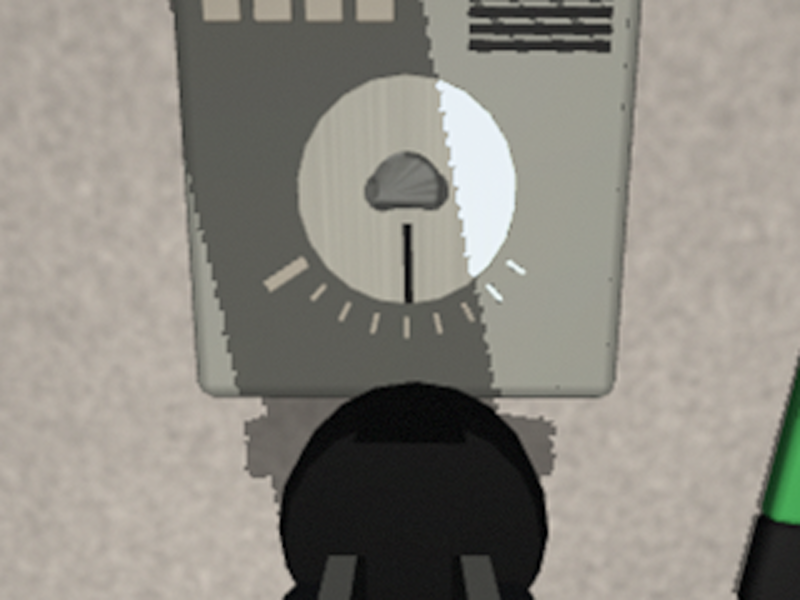

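The flange is at crop (297–517, 74–303), so its centre is about (407,188.5). The black line runs from (407,224) to (408.5,302), and the flat faces it.

```bash
python3 - <<'E'
from h import *
d=ld('w4'); o=r.get_obs(); M=rot(o['orientation']); p=o['tcp_pos']
P=lambda u,v,z=.048:p2w(d,160+u/2.5,60+v/2.5,z)
c=(P(297,188.5)+P(517,188.5))/2; c2=(P(407,74)+P(407,303))/2
print('centre',c,c2,'diam',np.linalg.norm(P(297,188.5)-P(517,188.5)),np.linalg.norm(P(407,74)-P(407,303)))
cc=np.array([c[0],c[1],.048]); cc=(c+c2)/2
print('line yaw',yaw(P(408.5,302)-P(407,224)),yaw(P(408.5,302)-cc),'thick',yaw(P(285,274,.044)-cc),'tool z yaw',yaw(M[:,2]))
# shaft axis by back-of-shaft top
print('shaft top sides',P(365,188,.067),P(448,188,.067))
f=lambda q:(np.array(w2p(d,q))-[160,60])*2.5
th=np.linspace(0,6.28,200)
rim=np.array([f([cc[0]+.036*np.cos(q),cc[1]+.036*np.sin(q),.048]) for q in th]);print(cc,rim.min(0),rim.max(0))
# held knob: body silhouette centre in tool y
for dy in(0,.0005,.001,.0015):
    k=p+M[:,1]*dy; rr=np.array([f([k[0]+.0297*np.cos(q),k[1]+.0297*np.sin(q),p[2]-.0477+z]) for q in th for z in(0,.028)]);print(dy,rr.min(0),rr.max(0))
go([cc[0],cc[1],.135],.155+np.pi/2)
E
```

```text
centre [ 0.49685326 -0.1769239   0.048     ] [ 0.49807907 -0.1767271   0.048     ] diam 0.07207432177710428 0.07147115898952361
line yaw 0.17674561236265285 0.1709247447736576 thick -0.8395546857835139 tool z yaw 0.1554649998408401
shaft top sides [ 0.49963178 -0.18945556  0.067     ] [ 0.49566573 -0.16439048  0.067     ]
[ 0.49746616 -0.1768255   0.048     ] [297.11812306  70.97112274] [516.89033403 301.93455644]
0 [275.65667447 388.90497836] [544.79781814 665.48350801]
0.0005 [277.92375597 388.90825273] [547.06540034 665.48715268]
0.001 [280.19084049 388.91152711] [549.33298556 665.49079736]
0.0015 [282.45792802 388.9148015 ] [551.6005738  665.49444203]
shift in current axes [ 0.0464 -0.001  -0.0798] in final axes [ 0.0464 -0.001  -0.0798] turn/0.12 [0.004 0.003 0.002]
```

```bash
python3 - <<'E'
from h import *
o,M=obs(); T=np.array([.4980,-.1768,.126])-.0005*M[:,1]-.0004*M[:,2]; print(T); go(T,.178+np.pi/2)
E
```

```text
t 9.9 tcp [ 0.5762 -0.1635  0.1814] x [ 0. -0. -1.] yawY 1.726 F [-0.5  0.2 -1.5] M [ 0.04 -0.   -0.02] w 0.0155 q [ 0.94  0.64 -1.1   1.73  0.62  1.16  1.39]
[ 0.49768224 -0.17735591  0.12599996]
shift in current axes [ 0.0554 -0.0015 -0.0797] in final axes [ 0.0554  0.0003 -0.0797] turn/0.12 [-0.188  0.003  0.002]
```

apply_moves(increments="5 0 0 0 -0.19 0 0;5 0 0.0003 -0.03 0 0 0;5 0 0 -0.03 0 0 0;5 0 0 -0.0197 0 0 0;5 0.03 0 0 0 0 0;5 0.0254 0 0 0 0 0;5 0 0 0 0 0 0;5 0 0 0 0 0 0")

```text
clock: 10.7
tcp_pos: [0.4977, -0.1777, 0.1262]
orientation: [-0.139, 1.566, 0.14]
contact_force: [-0.6, -0.1, -1.1]
grip_width: 0.0155
```

```bash
python3 - <<'E'
from h import *
o,M=obs(); go([.4977,-.1773,.120],.178+np.pi/2)
E
```

```text
t 10.7 tcp [ 0.4977 -0.1777  0.1262] x [-0.     0.001 -1.   ] yawY 1.749 F [-0.6 -0.1 -1.1] M [ 0.04 -0.03  0.03] w 0.0155 q [ 1.07  0.61 -1.11  1.94  0.65  1.01  1.4 ]
shift in current axes [0.0062 0.0004 0.    ] in final axes [0.0062 0.0004 0.    ] turn/0.12 [-0.     0.001 -0.005]
```

apply_moves(increments="5 0.002 0.0004 0 0 0 0;5 0.002 0 0 0 0 0;5 0.002 0 0 0 0 0;5 0.0015 0 0 0 0 0;5 0.0015 0 0 0 0 0;5 0.0015 0 0 0 0 0;5 0.0015 0 0 0 0 0;5 0 0 0 0 0 0")

```text
clock: 11.5
tcp_pos: [0.4975, -0.1776, 0.1136]
orientation: [-0.139, 1.566, 0.139]
contact_force: [1.6, 0.1, -2.1]
grip_width: 0.0154
```

```bash
python3 - <<'E'
from h import *
obs()
E
```

```text
t 11.5 tcp [ 0.4975 -0.1776  0.1136] x [ 0.  0. -1.] yawY 1.748 F [ 1.6  0.1 -2.1] M [-0.01 -0.27  0.03] w 0.0154 q [ 1.05  0.63 -1.09  1.95  0.67  0.99  1.38]
```

apply_moves(increments="5 0.0015 0 0 0 0 0;5 0.0015 0 0 0 0 0;5 0.0015 0 0 0 0 0;5 0.0015 0 0 0 0 0;5 0 0 0 0 0 0;5 0 0 0 0 0 0;5 0 0 0 0 0 0;5 0 0 0 0 0 0")

```text
clock: 12.3
tcp_pos: [0.4976, -0.1777, 0.1078]
orientation: [-0.139, 1.566, 0.139]
contact_force: [1.0, -0.5, 0.9]
grip_width: 0.0154
```

```bash
python3 - <<'E'
from h import *
obs()
E
```

```text
t 12.3 tcp [ 0.4976 -0.1777  0.1078] x [ 0. -0. -1.] yawY 1.748 F [ 1.  -0.5  0.9] M [-0.05 -0.36  0.  ] w 0.0154 q [ 1.05  0.63 -1.09  1.96  0.68  0.98  1.38]
```

apply_moves(increments="5 0.0015 0 0 0 0 0;5 0.0015 0 0 0 0 0;5 0.0015 0 0 0 0 0;5 0.0015 0 0 0 0 0;5 0 0 0 0 0 0;5 0 0 0 0 0 0;5 0 0 0 0 0 0;5 0 0 0 0 0 0")

```text
clock: 13.1
tcp_pos: [0.4971, -0.1777, 0.1014]
orientation: [-0.139, 1.567, 0.139]
contact_force: [2.1, -1.0, -2.4]
grip_width: 0.0155
```

apply_moves(increments="5 0.0015 0 0 0 0 0;5 0.0015 0 0 0 0 0;5 0.0015 0 0 0 0 0;5 0.001 0 0 0 0 0;5 0 0 0 0 0 0;5 0 0 0 0 0 0;5 0 0 0 0 0 0;5 0 0 0 0 0 0")

```text
clock: 13.9
tcp_pos: [0.4974, -0.1774, 0.0962]
orientation: [-0.139, 1.566, 0.139]
contact_force: [1.8, 2.5, -2.3]
grip_width: 0.0156
```

```bash
python3 - <<'E'
from h import *
obs()
E
```

```text
t 13.9 tcp [ 0.4974 -0.1774  0.0962] x [-0.  0. -1.] yawY 1.748 F [ 1.8  2.5 -2.3] M [ 0.48 -0.54  0.03] w 0.0156 q [ 1.04  0.65 -1.07  1.97  0.7   0.96  1.36]
```

apply_moves(increments="5 0.001 0 0 0 0 0;5 0.001 0 0 0 0 0;5 0 0 0 0 0 0;5 0 0 0 0 0 0;5 0 0 0 0 0 0;5 0 0 0 0 0 0;5 0 0 0 0 0 0;5 0 0 0 0 0 0")

```text
clock: 14.7
tcp_pos: [0.4983, -0.1769, 0.0955]
orientation: [-0.14, 1.565, 0.139]
contact_force: [-0.5, 4.6, 9.9]
grip_width: 0.0155
```

```bash
python3 - <<'E'
from h import *
obs();d=grab('scene','s2');t=grab('top','t2')
u,v=map(int,w2p(d,[.498,-.177,.06])); a=cv2.resize(d['color'][v-35:v+35,u-35:u+35],(500,500),interpolation=cv2.INTER_CUBIC)
cv2.imwrite('pics/s2c.png',a)
E
```

```text
t 14.7 tcp [ 0.4983 -0.1769  0.0955] x [ 0.002 -0.    -1.   ] yawY 1.748 F [-0.5  4.6  9.9] M [ 0.66 -0.02 -0.03] w 0.0155 q [ 1.03  0.65 -1.07  1.97  0.7   0.96  1.36]
```

View pics/s2c.png

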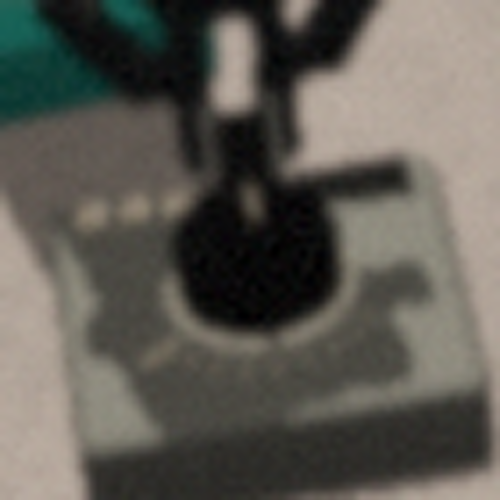

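Contact with the flange comes at TCP z 0.0955, and I predicted 0.0957 for home. I'll press a little more and then turn clockwise.

apply_moves(increments="5 0.002 0 0 0 0 0;5 0.001 0 0 0 0 0;5 0 0 0 0 0 0;5 0 0 0 0 0 0;5 0 0 0 0 0 0;5 0 0 0 0 0 0;5 0 0 0 0 0 0;5 0 0 0 0 0 0")

```text
clock: 15.6
tcp_pos: [0.4988, -0.1763, 0.0949]
orientation: [-0.141, 1.565, 0.138]
contact_force: [-8.7, 3.9, 34.8]
grip_width: 0.0151
```

```bash
python3 - <<'E'
from h import *
obs()
E
```

```text
t 15.6 tcp [ 0.4988 -0.1763  0.0949] x [ 0.002 -0.002 -1.   ] yawY 1.749 F [-8.7  3.9 34.8] M [0.94 1.87 0.04] w 0.0151 q [ 1.03  0.65 -1.07  1.97  0.71  0.96  1.36]
```

apply_moves(increments="5 -0.0025 0 0 0 0 0;5 -0.001 0 0 0 0 0;5 0 0 0 0.5 0 0;5 0 0 0 0.7 0 0;5 0 0 0 0.7 0 0;5 0 0 0 0.7 0 0;5 0 0 0 0.7 0 0;5 0 0 0 0.7 0 0")

```text
clock: 16.4
tcp_pos: [0.4989, -0.1778, 0.0957]
orientation: [0.24, 1.554, -0.24]
contact_force: [3.0, 1.0, 4.3]
grip_width: 0.0156
```

```bash
python3 - <<'E'
from h import *
obs()
E
```

```text
t 16.4 tcp [ 0.4989 -0.1778  0.0957] x [ 0.003 -0.001 -1.   ] yawY 1.265 F [3.  1.  4.3] M [ 0.16 -0.68  0.18] w 0.0156 q [ 0.97  0.59 -0.96  1.97  0.62  0.91  0.94]
```

apply_moves(increments="5 0 0 0 0.7 0 0;5 0 0 0 0.7 0 0;5 0 0 0 0.7 0 0;5 0 0 0 0.7 0 0;5 0 0 0 0.7 0 0;5 0 0 0 0.7 0 0;5 0 0 0 0.3 0 0;5 0 0 0 0 0 0")

```text
clock: 17.2
tcp_pos: [0.4983, -0.1784, 0.0956]
orientation: [0.658, 1.466, -0.66]
contact_force: [2.1, 1.0, 5.8]
grip_width: 0.0158
```

```bash
python3 - <<'E'
from h import *
obs()
E
```

```text
t 17.2 tcp [ 0.4983 -0.1784  0.0956] x [ 0.002 -0.002 -1.   ] yawY 0.727 F [2.1 1.  5.8] M [ 0.01 -0.38  0.  ] w 0.0158 q [ 0.88  0.54 -0.84  1.97  0.53  0.86  0.48]
```

apply_moves(increments="5 0 0 0 0.3 0 0;5 0 0 0 0.3 0 0;5 0 0 0 0.2 0 0;5 0 0 0 0 0 0;5 0 0 0 0 0 0;5 0 0 0 0 0 0;5 0 0 0 0 0 0;5 0 0 0 0 0 0")

```text
clock: 18.0
tcp_pos: [0.4982, -0.1785, 0.0955]
orientation: [0.732, 1.442, -0.733]
contact_force: [1.2, 0.2, 5.8]
grip_width: 0.0153
```

```bash
python3 - <<'E'
from h import *
obs()
E
```

```text
t 18.0 tcp [ 0.4982 -0.1785  0.0955] x [ 0.001 -0.002 -1.   ] yawY 0.631 F [1.2 0.2 5.8] M [-0.05 -0.26  0.11] w 0.0153 q [ 0.87  0.53 -0.82  1.97  0.52  0.85  0.4 ]
```

Nose yaw is now about -0.94 and the play may be up to 0.2, so I'll keep turning until the moment rises.

apply_moves(increments="5 0 0 0 0.3 0 0;5 0 0 0 0.3 0 0;5 0 0 0 0.3 0 0;5 0 0 0 0 0 0;5 0 0 0 0 0 0;5 0 0 0 0 0 0;5 0 0 0 0 0 0;5 0 0 0 0 0 0")

```text
clock: 18.8
tcp_pos: [0.498, -0.1785, 0.0955]
orientation: [0.815, 1.411, -0.816]
contact_force: [1.8, -0.7, 6.4]
grip_width: 0.0156
```

```bash
python3 - <<'E'
from h import *
obs()
E
```

```text
t 18.8 tcp [ 0.498  -0.1785  0.0955] x [ 0.001 -0.002 -1.   ] yawY 0.523 F [ 1.8 -0.7  6.4] M [-0.13 -0.16  0.04] w 0.0156 q [ 0.85  0.53 -0.79  1.97  0.5   0.84  0.3 ]
```

```bash
python3 - <<'E'
from h import *
obs();d=grab('wrist','w5')
i=d['color'][120:440,120:520]
cv2.imwrite('pics/w5c.png',cv2.resize(np.clip(i.astype(float)*1.8,0,255).astype(np.uint8),(750,600),interpolation=cv2.INTER_CUBIC))
E
```

```text
t 18.8 tcp [ 0.498  -0.1785  0.0955] x [ 0.001 -0.002 -1.   ] yawY 0.523 F [ 1.8 -0.7  6.4] M [-0.13 -0.16  0.04] w 0.0156 q [ 0.85  0.53 -0.79  1.97  0.5   0.84  0.3 ]
```

View pics/w5c.png

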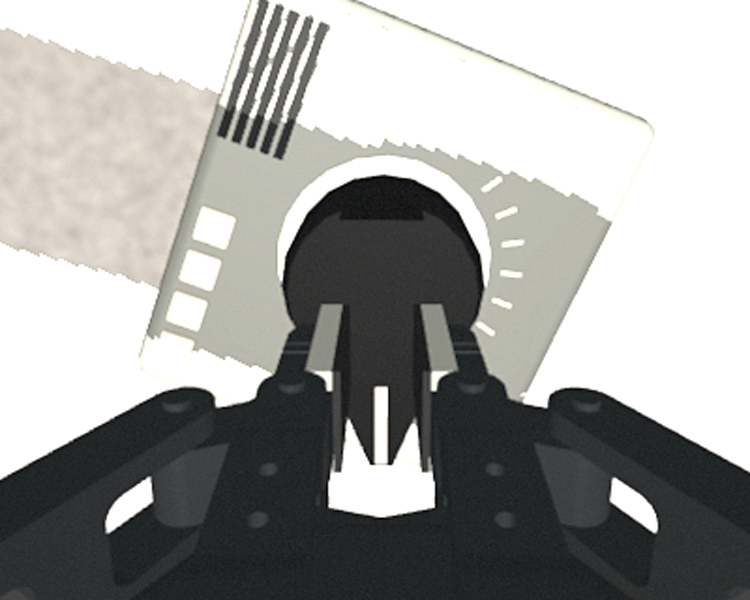

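The knob is still square in the jaws (line vertical at crop x≈380). Its nose is about 0.2 rad past the thick mark's bearing, which is roughly the fit's play, so the stop should be just about there. I'll go a little further and watch the moment.

apply_moves(increments="5 0 0 0 0.3 0 0;5 0 0 0 0.3 0 0;5 0 0 0 0 0 0;5 0 0 0 0 0 0;5 0 0 0 0 0 0;5 0 0 0 0 0 0;5 0 0 0 0 0 0;5 0 0 0 0 0 0")

```text
clock: 19.65
tcp_pos: [0.498, -0.1786, 0.0955]
orientation: [0.87, 1.388, -0.871]
contact_force: [1.0, -0.5, 5.8]
grip_width: 0.0156
```

```bash
python3 - <<'E'
from h import *
obs()
E
```

```text
t 19.65 tcp [ 0.498  -0.1786  0.0955] x [ 0.001 -0.002 -1.   ] yawY 0.452 F [ 1.  -0.5  5.8] M [-0.1  -0.16  0.07] w 0.0156 q [ 0.84  0.52 -0.78  1.98  0.49  0.84  0.24]
```

The moment has not risen, although the nose is now about 0.27 rad past the mark. I'll release, back off and measure the flange line against the nose and the thick mark.

apply_moves(increments="45 0 0 0 0 0 0;45 0 0 0 0 0 0;45 0 0 0 0 0 0;45 -0.01 0 0 0 0 0;45 -0.03 0 0 0 0 0;45 -0.03 0 0 0 0 0;45 -0.03 0 0 0 0 0;45 -0.03 0 0 0 0 0")

```text
clock: 20.45
tcp_pos: [0.4972, -0.1774, 0.2265]
orientation: [0.87, 1.39, -0.87]
contact_force: [0.1, -0.8, 0.0]
grip_width: 0.0447
```

apply_moves(increments="45 -0.02 0.02 0.025 0 0 0;45 0 0.02 0.025 0 0 0;45 0 0.02 0.025 0 0 0;45 0 0.02 0.025 0 0 0;45 0 0 0 0 0 0;45 0 0 0 0 0 0;45 0 0 0 0 0 0;45 0 0 0 0 0 0")

```text
clock: 21.25
tcp_pos: [0.6123, -0.2322, 0.2452]
orientation: [0.869, 1.39, -0.87]
contact_force: [0.5, 0.3, 0.5]
grip_width: 0.0448
```

```bash
python3 - <<'E'
from h import *
obs();d=grab('wrist','w6')
u,v=w2p(d,[.498,-.178,.06]);print(u,v)
u,v=int(u),int(v);u0=max(u-80,0);v0=max(v-60,0)
i=d['color'][v0:v0+120,u0:u0+160];print(u0,v0)
cv2.imwrite('pics/w6c.png',cv2.resize(np.clip(i.astype(float)*1.3,0,255).astype(np.uint8),(800,600),interpolation=cv2.INTER_CUBIC))
E
```

```text
t 21.25 tcp [ 0.6123 -0.2322  0.2452] x [-0. -0. -1.] yawY 0.452 F [0.5 0.3 0.5] M [ 0.03  0.02 -0.02] w 0.0448 q [ 0.82  0.55 -0.81  1.54  0.41  1.23  0.4 ]
240.34087647168494 117.2397674053564
160 57
```

View pics/w6c.png

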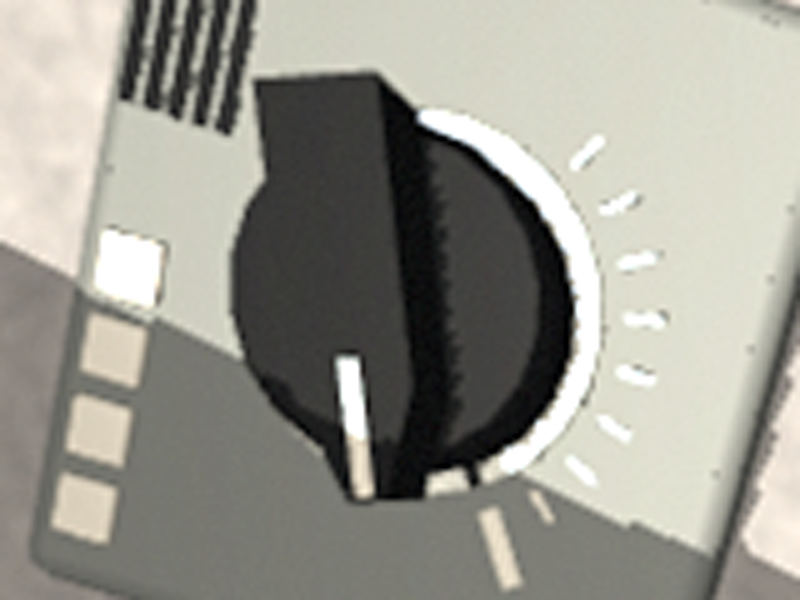

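The knob is down on the flange. The black flange line shows at crop (472,475), almost at the thick mark (490,512)–(512,588), and the nose line runs (347,357)–(365,497).

```bash
python3 - <<'E'
from h import *
d=ld('w6')
P=lambda u,v,z:p2w(d,160+u/5,57+v/5,z)
c=np.array([.498,-.1768,0])
a,b=P(490,512,.044),P(512,588,.044)
l=P(473,475,.048); l1,l2=P(465,462,.048),P(480,488,.048)
print('thick',yaw(b-a),yaw(a-c),yaw(b-c),'r',np.linalg.norm((a-c)[:2]))
print('flange line',yaw(l-c),'r',np.linalg.norm((l-c)[:2]),yaw(l2-l1))
for z in(.106,.110):
  n1,n2=P(347,357,z),P(365,497,z); y=yaw(n2-n1); print('nose',y,np.linalg.norm(n2-n1),'axis',n2-.036*np.array([np.cos(y),np.sin(y),0]))
# flange rim right edge check
print('rim right r',np.linalg.norm((P(602,310,.048)-c)[:2]))
E
```

```text
thick -0.8753194914828124 -0.8452023083149944 -0.8534674179647783 r 0.04189672121991012
flange line -0.8525592058206978 r 0.034198918437363925 -0.6190546540526803
nose -1.0562005206308502 0.02254009920395266 axis [ 0.49816309 -0.17767452  0.106     ]
nose -1.0562005206308507 0.022230262380859754 axis [ 0.49909181 -0.17718095  0.11      ]
rim right r 0.03623082197409578
```

```bash
python3 - <<'E'
from h import *
obs(); print(r.hand_in())
E
```

```text
t 21.3 tcp [ 0.6123 -0.2324  0.2452] x [-0.    -0.001 -1.   ] yawY 0.452 F [ 0.5 -0.6 -0.1] M [ 0.    0.02 -0.03] w 0.0451 q [ 0.82  0.55 -0.81  1.54  0.41  1.23  0.4 ]
the job is handed in; nothing more can be done
None
```

I put the knob back on the grey console's D-shaft, pressed it home, turned it clockwise to the stop, let go and handed the job in at 21.3 s. The hand-in gave no verdict.

**Last checks, from the wrist picture after release:**
- **Stop:** the flange line bears -0.853 rad and the thick mark about -0.85 rad, so the shaft is at its clockwise stop.
- **Position:** the knob's axis is about 1 mm from the shaft's.
- **Height:** the knob met the flange within 0.2 mm of the height expected for home, and 35 N of push moved it only 0.6 mm further. The length of its white line in the last picture fits that height.
- **Clear of everything:** the gripper was open and well away from the knob. I saw no contact with other objects, though I took no final picture of the whole desk.

**What disagreed or stayed unsure:**
- **Nose angle:** the nose sits about 0.20 rad past the flange line, at the limit of the stated play but within the 0.35 allowed.
- **Weak signals:** I never saw a clear 10–15 N snap force or a rise in turning moment at the stop. Being home and at the stop rests on the height, the push and the picture.
- **Tilt:** I did not measure the knob's tilt after release; it looked flat on the flange.
- **Grip reading:** the gripper read about 15 mm on the 20 mm bar, but the pictures showed a sound grip.

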